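# Lock the counter scale and offer the cheese sample

## Task

Before the sample tray comes off the counter scale, lock the scale: press its black locking knob fully down, then, with it down, turn it clockwise (seen from above) to its stop, and leave it so. Then lift the tray by its handle and carry it, without tipping it or letting the loose red cheese ball leave its shallow pocket, to above the middle of the round green mat, and finish while still holding it there for the customer, level and still, about 10 cm above the mat. Leave everything else on the counter where it stands.

Things in the scene. Friction and masses are not known exactly. Their poses are not given: they have to be found in the camera images.
- lock_grip (a point): Centre of the grip of the scale's locking knob: a black upright ribbed cylinder, 40 mm in diameter and 45 mm tall with a white line on top. The point lies on its axis, 17 mm below its top and 28 mm above its lower end. With the knob up it is 88 mm above the table and 43 mm above the grey wing of the scale under it; it moves down with the knob. z is up.
- lock_push (a joint): How far the locking knob has been pressed straight down, in m: 0 is up (the start), 0.007 is fully down. It slides against about 5 N of friction and stays where it is left, so take care not to pull it up again.
- lock_turn (a joint): Turn of the locking knob in rad, growing clockwise seen from above; it starts between 0.2 and 0.6 and its stop is at 1.6. Light friction (0.05 N m); it stays where it is left and must not be turned far (past 0.85) before it is pressed down.
- tray_grip (a point): Centre of the tray's blue bar handle: 60 mm long along the tray's x, 14 mm thick along its y, 24 mm tall, over the tray's middle and 72 mm above its underside, on two thin posts; pinch it across y from above. Steel tray, 170 (x) by 100 mm (y), edge 12 mm tall, 0.3 to 0.45 kg, balanced at the handle. Its z is up. The pocket is at its +x end, a fixed 34 mm tall pick cup at its -x end.
- tray_pocket (a point): Centre of the ball's place in the tray: 52 mm from the handle along the tray's +x and 24 mm above the tray's underside. The pocket is a blue ring on the 4 mm thick tray floor, 48 mm wide inside, its rim only 4 mm above the floor, so the ball can roll about 12 mm each way inside it.
- cheese_center (a point): Centre of the loose red-waxed cheese ball, 40 mm in diameter, about 35 g, lying in the pocket.
- pan_center (a point): Centre of the top of the scale's steel pan (240 mm in x by 230 mm in y), 76 mm above the table; fixed. Along the scale's own axes (x, y as this point's) the knob's axis is 190 mm to +y, and the round dial head is 270 mm to -y, 70 mm thick along x, 184 mm wide and with its top 292 mm above the table.
- mat_center (a point): Centre of the upper face of the round green mat, 170 mm in diameter, 4 mm thick, lying fixed on the table.
- olive_jar: Bystander: green glass jar, 72 mm wide, 100 mm tall; origin under its centre.
- oil_bottle: Bystander: amber oil bottle, 64 mm wide, 220 mm tall; origin under its centre.
- tomato_can: Bystander: red can, 74 mm wide, 110 mm tall; origin under its centre.
- cup: Bystander: white mug, 76 mm wide, 85 mm tall; origin under its centre.
- pepper_mill: Bystander: small dark wooden pepper mill, 48 mm wide, 66 mm tall; origin under its centre.
- spatula: Bystander: spatula lying flat on the table; origin under its middle.
- cheese_block: Bystander: yellow block of cheese, 90 by 70 by 50 mm; origin under its centre.

How it is judged:
On the way, in this order (a step that is already met when the one before it is completed fails the run):
1. the locking knob is pressed fully down (value of joint lock_push above 0.005 m), for 0.05 s.
2. the pressed knob is turned clockwise to its stop (value of joint lock_push above 0.005 m and value of joint lock_turn above 1.45 rad), for 0.1 s.
3. the tray is lifted clear of the scale's pan (contact force between tray and scale below 0.05 N and z of tray_grip in the frame of pan_center above 0.09 m), for 0.2 s.
At the end, for the whole second after the job is handed in: Held by the fingers alone, middle within 50 mm of the mat's centre, underside 50 to 170 mm above it, level within 7 degrees, under 40 mm/s; cheese ball within 22 mm of its place in the pocket and untouched by the fingers; knob still down (past 5 of 7 mm) and turned (past 1.4 of 1.6 rad) (value of joint lock_push above 0.005 m and value of joint lock_turn above 1.4 rad and horizontal distance between tray_grip and mat_center below 0.05 m and z of tray_grip in the frame of mat_center between 0.122 and 0.242 m and angle between tray_grip's own z axis and vertical below 0.12 rad and linear speed of tray below 0.04 m/s and distance between cheese_center and tray_pocket below 0.022 m and contact force between the fingers and tray above 1 N and contact force between the fingers and cheese below 0.1 N); the arm keeps its last pose, push and grip.
It fails at once if the knob is turned before it is pressed down (past 0.85 rad while less than 4 mm down) (value of joint lock_turn above 0.85 rad and value of joint lock_push below 0.004 m).
It fails at once if the tray is tipped by more than 20 degrees (angle between tray_grip's own z axis and vertical above 0.35 rad).
It fails at once if the cheese ball leaves its pocket (distance between cheese_center and tray_pocket above 0.03 m).
It fails at once if a bystander is moved by more than 30 mm (distance of any of olive_jar, oil_bottle, tomato_can, cup, pepper_mill, spatula, cheese_block from where it was at the start of the episode above 0.03 m).
It also fails if it takes over 64 s, if anything falls off the work surface, if the arm or the gripper's body presses on something with over 40 N, if the wrist force passes 120 N, or if a joint passes its speed limit or range.

## Robot

A 6-joint arm with a two-finger parallel gripper is mounted at the origin on the work surface. World frame = base frame: x ahead of the robot, y to its left, z up, the work surface at z = 0. Lengths are in m, angles in rad, forces in N, time in s.
With the tool pointing down it reaches from about 0.375 to 0.9 m from the base axis. Payload 3.1 kg.
Tool frame: the origin (TCP) lies midway between the tips of the shut fingers; the grasp point (between the pads) lies 19 mm behind it; z points along the fingers, y is the direction in which the jaws open and shut (so a half turn about z gives the same grasp; the last joint's range is limited). The gripper opens to 85 mm and grips with 20 to 120 N. Pads are 22 mm wide; open, the fingers measure 114 mm over their backs; the gripper's body (76 mm by 85 mm) begins 54 mm behind the grasp point. The pads swing forward as they close: fully open they stand 13 mm farther back than shut.
Start: joints at [0.946, 0.527, 1.433, -0, 1.181, -0.178], TCP at [0.27, 0.564, 0.231] pointing down, gripper open.
Joint ranges: [-3.08, 3.08], [-0.75, 2.2], [0.22, 2.44], [-1.43, 4.57], [0, 2.65], [-2.85, 2.85]. Speed limits (rad/s): [2.79, 2.79, 3.14, 3.14, 3.14, 3.14].

## Interface

Orientations are given as a unit quaternion [x, y, z, w].
In Python, from station import manip gives the robot as it stands.
- The arm moves only by the tool servo_tool, never from a script. Its argument "motion" is a list of rows, each a list of 7 numbers: the shift along the tool's x, y, z in mm, then the turn, a rotation vector about the tool's x, y, z in rad, then the opening, from -1 (shut) to 1 (fully open), so that 0 is half open. In form: [[x, y, z, rx, ry, rz, hand], ...]. A call has 1 to 12 rows; each row shifts and turns the pose as measured when the row begins, along the tool's axes as they then stand; what a row does not reach is not made up. A row lasts 1/12 s, in which the tool goes at most 41.7 mm and 7.16 degrees, less where a joint would pass 70% of its speed; a pose out of reach is approached as far as the arm can. A call with a gripper value outside its range is refused whole. The fingers move at their own pace and stop on an object; "grip_force" is the grip in N (left out, the last holds). Time passes only in rows, so rows that do not move let the fingers close. It gives the time, the measured TCP pose, the force and the opening at its end, in the units of the state.
- manip.sense(): the state, without advancing time (a new reading comes with each control period).
- manip.snapshot(name): name is "scene" or "top" or "wrist"; returns a dict with "frame" (420x560x3 uint8, red, green, blue), "mtx" (3x3 intrinsics, pixels), "dist_coeffs" ([k1, k2, p1, p2, k3] as OpenCV has them; the pictures are not rectified), "world_from_camera" (4x4, takes a point from camera to world coordinates). Camera axes: x right, y up, looking along -z (the intrinsics and any distortion apply to the point x, -y, -z); pixel columns grow to the right and rows downward; lengths in m; the calibration is good to about 2 mm. A picture is of the moment at which its call begins. There is no depth.
- manip.sign_off(): hands the job in, once; it reports no verdict.
The state is a dict: "t": time; "q": joint angles; "qd": joint speeds; "tau": joint torques, N m; "tcp_pos": TCP position; "tool_rot": TCP orientation; "force": force on the tool from outside, world axes, zero at the start; "ft_torque": the same for the moment, N m; "finger_gap": opening from 0.0 (shut) to 1.0 (fully open).
Only numpy, scipy, OpenCV 4.12 (cv2) and the standard library are available. Lean on these libraries where they do the work, as an engineer would, in place of code of your own. Each camera call takes 0.05 s, during which the arm holds its last target.

## Working session

There is one attempt and no reset: what is moved stays moved. The work goes in short steps, Python scripts to look and compute and a tool call to move; the robot and the scene stay as the last step left them, time stands still between calls to the robot, and variables do not carry over. Pictures are saved under pics/ and viewed, and the job is handed in when it is done.

Besides the shell and the picture viewer there is one more tool, called after ">>>" as name([rows], argument=value, ...), one row to a line, values as JSON. servo_tool: Moves the arm, as the interface text tells. Its arguments: {"type":"object","properties":{"motion":{"type":"array"},"grip_force":{"type":"number"}},"required":["motion"]}

```bash
mkdir -p pics; ls; python3 - <<'E'
from station import manip
import cv2
print(manip.sense())
for n in ["scene","top","wrist"]:
    s=manip.snapshot(n); cv2.imwrite(f"pics/{n}0.png",s["frame"][:,:,::-1])
    print(n,s["mtx"].tolist(),s["dist_coeffs"],s["world_from_camera"].tolist())
E
```

```text
pics
{'t': 0.0, 'q': array([ 9.45516393e-01,  5.28483310e-01,  1.43392414e+00, -1.22950582e-05,
        1.18135414e+00, -1.78492254e-01]), 'qd': array([-7.50245041e-04, -7.63984904e-04,  2.69925761e-04, -5.87097110e-04,
       -8.46337373e-05, -1.16869397e-03]), 'tau': array([ 1.23516151e-03, -4.42357957e+01, -1.78025812e+01, -3.23565309e-04,
        8.31148034e-03, -1.75734721e-05]), 'tcp_pos': array([0.26959054, 0.56307326, 0.23031612]), 'tool_rot': array([ 2.21537987e-01,  9.75151139e-01, -1.00028675e-03, -4.18963297e-04]), 'force': array([ 0.69716181, -0.20465178, -0.52933752]), 'ft_torque': array([ 0.01498544, -0.0010616 , -0.01693868]), 'finger_gap': 0.9995412861041033}
scene [[516.1466266013427, 0.0, 290.6310722372009], [0.0, 516.1466266013427, 202.4545323032673], [0.0, 0.0, 1.0]] [-0.18823212  0.          0.          0.          0.        ] [[0.10546421277744158, -0.7582764967138161, 0.6433459833982464, 1.494088160078275], [0.9943573324445025, 0.08785463893453745, -0.05945635232282105, 0.11598489177894956], [-0.011436574534706789, 0.6459863132831101, 0.7632633148617901, 1.217
[... 247 characters left out ...]
072825, -0.07043191384169563, 0.4843927163338322], [-0.9996796352014525, -0.01688974076529093, 0.018851090694500045, 0.2170988545371872], [0.01761157615048139, 0.07075203525886796, 0.9973384490193006, 1.0811100719889124], [0.0, 0.0, 0.0, 1.0]]
wrist [[308.6686166402977, 0.0, 275.90154472403003], [0.0, 308.6686166402977, 210.18474403430127], [0.0, 0.0, 1.0]] [-0.01735147  0.          0.          0.          0.        ] [[0.4312807340654334, -0.8689770326295113, -0.24264345279934607, 0.20950738540731098], [0.9022145935200264, 0.41467428244828597, 0.1185498490740961, 0.5933915049116377], [-0.002399096386741077, -0.27004473006968044, 0.9628447892044275, 0.3735152145458109], [0.0, 0.0, 0.0, 1.0]]
```

View pics/scene0.png

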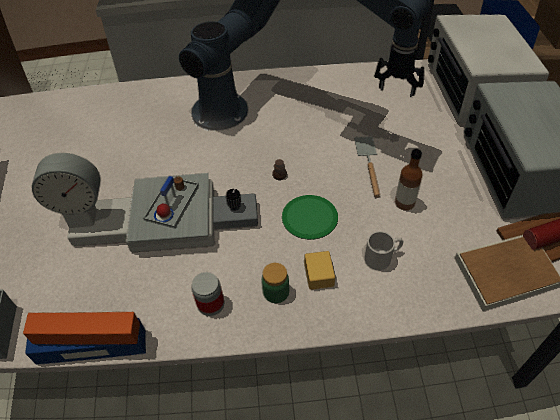

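View pics/top0.png

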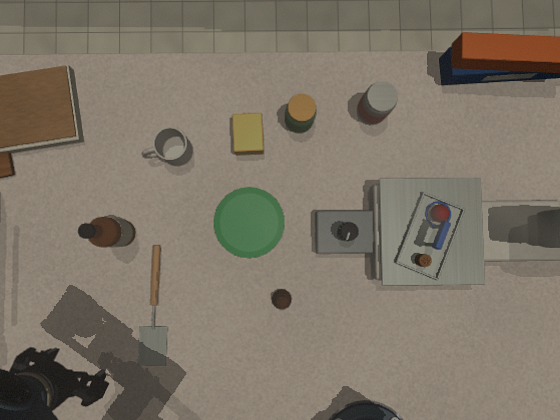

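View pics/wrist0.png

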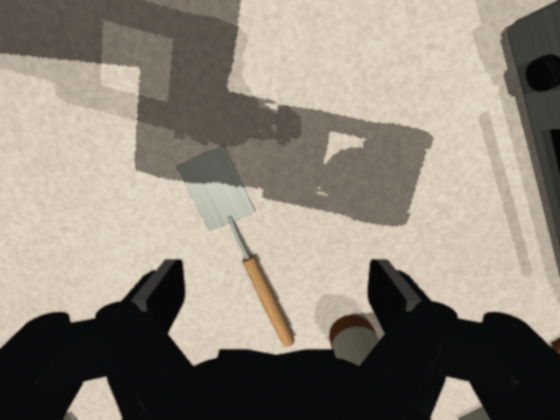

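```bash
cat > h.py <<'E'
import numpy as np, cv2
from station import manip
def pix2z(s,uv,z):
    uv=np.array(uv,float).reshape(-1,1,2)
    p=cv2.undistortPoints(uv,np.array(s["mtx"]),np.array(s["dist_coeffs"])).reshape(-1,2)
    T=np.array(s["world_from_camera"]); out=[]
    for x,y in p:
        d=T[:3,:3]@np.array([x,-y,-1]); o=T[:3,3]
        out.append(o+d*(z-o[2])/d[2])
    return np.array(out)
def proj(s,P):
    P=np.array(P,float).reshape(-1,3);T=np.array(s["world_from_camera"])
    c=(P-T[:3,3])@T[:3,:3]; c=c*[1,-1,-1]
    return cv2.projectPoints(c,np.zeros(3),np.zeros(3),np.array(s["mtx"]),np.array(s["dist_coeffs"]))[0].reshape(-1,2)
def crop(s,x0,y0,w,h,k,name):
    f=s["frame"][y0:y0+h,x0:x0+w,::-1]
    cv2.imwrite(name,cv2.resize(f,None,fx=k,fy=k,interpolation=cv2.INTER_CUBIC))
E
python3 - <<'E'
from h import *
s=manip.snapshot("top"); crop(s,310,170,190,125,4,"pics/t1.png")
c=manip.snapshot("scene"); crop(c,120,150,150,110,5,"pics/s1.png")
hsv=cv2.cvtColor(s["frame"],cv2.COLOR_RGB2HSV)
def cen(s,lo,hi):
    m=cv2.inRange(cv2.cvtColor(s["frame"],cv2.COLOR_RGB2HSV),lo,hi)
    n,l,st,ce=cv2.connectedComponentsWithStats(m)
    i=1+np.argmax(st[1:,4]); return ce[i],st[i]
for n,im in(("top",s),("scene",c)):
    m=cen(im,(50,100,40),(80,255,255)); print(n,m,pix2z(im,m[0],0.004))
    m=cen(im,(105,120,60),(130,255,255)); print("blue",m,pix2z(im,m[0],0.148))
print(np.degrees(1))
for p,z in (((347,231),.105),((442,236),.148),((438,213),.1)): print(p,pix2z(s,p,z))
E
```

```text
top (array([231.57142857, 238.69467787]), array([214, 201,  58,  56, 357], dtype=int32)) [[0.49191478 0.3038795  0.004     ]]
blue (array([472.44134078,  71.53072626]), array([452,  69,  56,   6, 179], dtype=int32)) [[ 0.83719704 -0.22426669  0.148     ]]
scene (array([309.45539419, 216.62292531]), array([ 282,  195,   56,   44, 1928], dtype=int32)) [[0.53354973 0.26087586 0.004     ]]
blue (array([ 48.97839506, 347.6882716 ]), array([ 26, 339,  69,  14, 324], dtype=int32)) [[ 0.9681984  -0.40572068  0.148     ]]
57.29577951308232
(347, 231) [[0.50334663 0.04571608 0.105     ]]
(442, 236) [[ 0.48868483 -0.14403009  0.148     ]]
(438, 213) [[ 0.53932753 -0.15605695  0.1       ]]
```

View pics/t1.png

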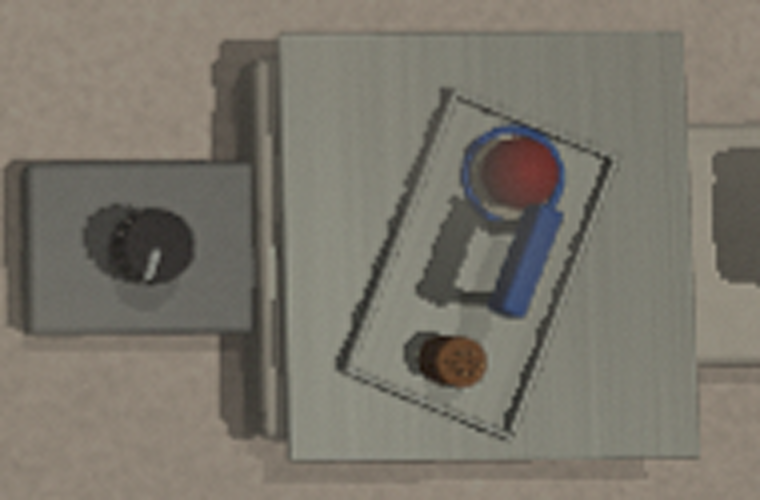

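View pics/s1.png

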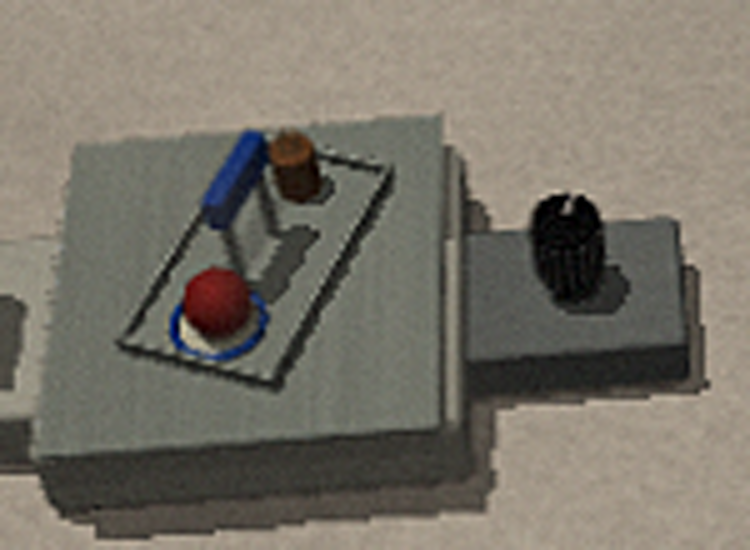

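```bash
python3 - <<'E'
from h import *
s=manip.snapshot("top");c=manip.snapshot("scene")
f=lambda x,y:(310+(x+.5)/4-.5,170+(y+.5)/4-.5)
K=pix2z(s,[f(158,245)],.105);print("knob",K)
K2=pix2z(c,[(120+570/5,150+208/5)],.105);print("knob scene",K2)
C=pix2z(s,[f(446,92),f(614,160),f(508,437),f(341,370)],.088);print(C,C.mean(0))
print([np.linalg.norm(C[i]-C[i-1]) for i in range(4)])
C2=pix2z(c,[(120+393/5,150+167/5),(120+119/5,150+345/5),(120+278/5,150+387/5)],.088);print(C2,(C2[0]+C2[1])/2)
d=(C[0]+C[1]-C[2]-C[3]);print("tray x ang",np.arctan2(d[1],d[0]))
hb=pix2z(s,[f(550,210),f(510,310),f(556,208)],.160);print("handle top ends",hb)
P=pix2z(s,[f(279,33),f(682,33),f(699,459),f(291,461)],.076);print("pan",P,P.mean(0),[np.linalg.norm(P[i]-P[i-1]) for i in range(4)])
for im in(s,c):
    m=cv2.inRange(cv2.cvtColor(im["frame"],cv2.COLOR_RGB2HSV),(50,80,30),(85,255,255));m=cv2.morphologyEx(m,cv2.MORPH_CLOSE,np.ones((5,5)))
    n,l,st,ce=cv2.connectedComponentsWithStats(m);i=1+np.argmax(st[1:,4]);print("mat",st[i],ce[i],pix2z(im,ce[i],.004))
# ball
for im in(s,c):
    m=cv2.inRange(cv2.cvtColor(im["frame"],cv2.COLOR_RGB2HSV),(172,120,60),(180,255,255))|cv2.inRange(cv2.cvtColor(im["frame"],cv2.COLOR_RGB2HSV),(0,150,60),(4,255,255))
    n,l,st,ce=cv2.connectedComponentsWithStats(m)
    for i in range(1,n):
        if st[i,4]>60: print("red",st[i],ce[i],pix2z(im,ce[i],.1))
for nm,p,z in(("mill",(282,299),.05),("jar",(301,105),.1),("block",(248,133),.05),("bottle",(87,231),.22),("cup",(173,145),.085)):print(nm,pix2z(s,p,z))
E
```

```text
knob [[0.50353595 0.04109023 0.105     ]]
knob scene [[0.49699165 0.0445762  0.105     ]]
[[ 0.5860107  -0.12493481  0.088     ]
 [ 0.54654935 -0.21690987  0.088     ]
 [ 0.39532997 -0.15117012  0.088     ]
 [ 0.43350942 -0.06068319  0.088     ]] [ 0.49034986 -0.1384245   0.088     ]
[np.float64(0.16548387810840864), np.float64(0.10008301343657776), np.float64(0.16489091477256657), np.float64(0.09821178383381485)]
[[ 0.43651534 -0.06124508  0.088     ]
 [ 0.55553644 -0.2177975   0.088     ]
 [ 0.59600583 -0.12444022  0.088     ]] [ 0.49602589 -0.13952129  0.088     ]
tray x ang -0.4044059343603381
handle top ends [[ 0.51687882 -0.15122244  0.16      ]
 [ 0.4661033  -0.12835744  0.16      ]
 [ 0.51785265 -0.15436171  0.16      ]]
pan [[ 0.62218676 -0.03598925  0.076     ]
 [ 0.61848717 -0.26408887  0.076     ]
 [ 0.38021307 -0.26144027  0.076     ]
 [ 0.3833385  -0.03436878  0.076     ]] [ 0.50105637 -0.14897179  0.076     ] [np.float64(0.23885375313583673), np.float64(0.22812962063508568), np.float64(0.23828882153538652), np.float64(0.2270929949674407)]
mat [ 214  188   70   70 3826] [248.51489807 222.08207005] [[0.53074916 0.26307016 0.004     ]]
mat [ 282  195   56   44 1947] [309.5577812  216.64047252] [[0.53365225 0.26117323 0.004     ]]
red [157 204  12  11 102] [162.25490196 208.66666667] [[ 0.53334402 -0.16311464  0.1       ]]
red [528 219  32  25 402] [546.19154229 230.2761194 ] [[0.73840745 0.91134367 0.1       ]]
mill [[0.35355469 0.18789687 0.05      ]]
jar [[0.78444581 0.13902569 0.1       ]]
block [[0.73526941 0.25941626 0.05      ]]
bottle [[0.50995189 0.55897315 0.22      ]]
cup [[0.7018922  0.42512929 0.085     ]]
```

```bash
cat >> h.py <<'E'
from scipy.spatial.transform import Rotation as R
def go(p,yaw,n=1):
    s=manip.sense(); r=R.from_quat(s["tool_rot"])
    # target: y axis at yaw, z down
    y=np.array([np.cos(yaw),np.sin(yaw),0]);z=np.array([0,0,-1.]);x=np.cross(y,z)
    t=R.from_matrix(np.stack([x,y,z],1))
    rv=(r.inv()*t).as_rotvec(); d=r.inv().apply(np.array(p)-s["tcp_pos"])*1000
    Y=r.as_matrix()[:,1]
    print("t",round(s["t"],2),"tcp",s["tcp_pos"].round(4),"yaw",round(np.arctan2(Y[1],Y[0]),3),"F",s["force"].round(1),"T",s["ft_torque"].round(2),"gap",round(s["finger_gap"],3),"q",s["q"].round(2))
    print("tool shift mm (unrotated axes)",d.round(1),"rotvec",rv.round(3),"rows>=",max(np.linalg.norm(d)/41.7,np.linalg.norm(rv)/.125))
E
python3 -c "
from h import *
go([.503,.042,.2],.35)"
```

```text
t 0.35 tcp [0.2699 0.5635 0.2311] yaw 1.124 F [ 0.1 -0.2  0.6] T [-0.02  0.03  0.02] gap 1.004 q [ 0.95  0.53  1.43 -0.    1.18 -0.18]
tool shift mm (unrotated axes) [-435.5 -369.6   31.2] rotvec [-0.     0.     0.774] rows>= 13.718525022286808
```

>>> servo_tool([
  [-30,-26,2,0,0,0,1],
  [-30,-26,2,0,0,0,1],
  [-30,-26,2,0,0,0,1],
  [-30,-26,2,0,0,0,1],
  [-30,-26,2,0,0,0,1],
  [-30,-26,2,0,0,0,1],
  [-30,-26,2,0,0,0,1],
  [-30,-26,2,0,0,0,1],
  [-30,-26,2,0,0,0,1],
  [-30,-26,2,0,0,0,1],
  [-30,-26,2,0,0,0,1],
  [-30,-26,2,0,0,0,1],
])

```text
t: 1.35
tcp_pos: [0.4681, 0.1195, 0.2062]
tool_rot: [0.213, 0.977, 0.006, 0.003]
force: [0.9, 0.4, -0.4]
finger_gap: 0.998
```

```bash
python3 -c "
from h import *
go([.503,.042,.2],.35)"
```

```text
t 1.35 tcp [0.4681 0.1195 0.2062] yaw 1.141 F [ 0.9  0.4 -0.4] T [ 0.04 -0.09  0.03] gap 0.998 q [ 0.01  0.37  1.82  0.01  0.95 -1.14]
tool shift mm (unrotated axes) [-64.  -56.    5.7] rotvec [ 0.014 -0.001  0.791] rows>= 6.330324015301621
```

>>> servo_tool([
  [-20,-18,1,0,0,0,1],
  [-20,-18,1,0,0,0,1],
  [-10,-9,1,0,0,0,1],
  [0,0,0,0,0,0.11,0.6],
  [0,0,0,0,0,0.11,0.6],
  [0,0,0,0,0,0.11,0.6],
  [0,0,0,0,0,0.11,0.6],
  [0,0,0,0,0,0.11,0.6],
  [0,0,0,0,0,0.11,0.6],
  [0,0,0,0,0,0.11,0.6],
  [0,0,0,0,0,0,0.6],
])

```text
t: 2.27
tcp_pos: [0.5032, 0.0422, 0.204]
tool_rot: [0.587, 0.81, 0.008, 0.006]
force: [0.6, 1.1, -0.1]
finger_gap: 0.799
```

```bash
python3 -c "
from h import *
go([.503,.042,.2],.35)
s=manip.snapshot('wrist'); crop(s,0,0,560,420,1,'pics/w1.png');print(proj(s,[[.503,.042,.105],[.503,.042,.088]]))
go([.503,.042,.2],.35)
"
```

```text
t 2.27 tcp [0.5032 0.0422 0.204 ] yaw 0.317 F [ 0.6  1.1 -0.1] T [ 0.01 -0.01  0.02] gap 0.799 q [-0.14  0.4   1.77  0.01  0.95 -0.47]
tool shift mm (unrotated axes) [-0.1 -0.3  4. ] rotvec [ 0.02   0.    -0.033] rows>= 0.3085296103287784
[[271.32082037 210.77256648]
 [271.22241615 205.43779302]]
t 2.32 tcp [0.5032 0.0422 0.204 ] yaw 0.321 F [ 0.1  0.5 -0.3] T [ 0.05 -0.01 -0.  ] gap 0.801 q [-0.14  0.4   1.77  0.01  0.95 -0.47]
tool shift mm (unrotated axes) [-0.1 -0.4  4. ] rotvec [ 0.02   0.    -0.029] rows>= 0.28280754499317473
```

View pics/w1.png

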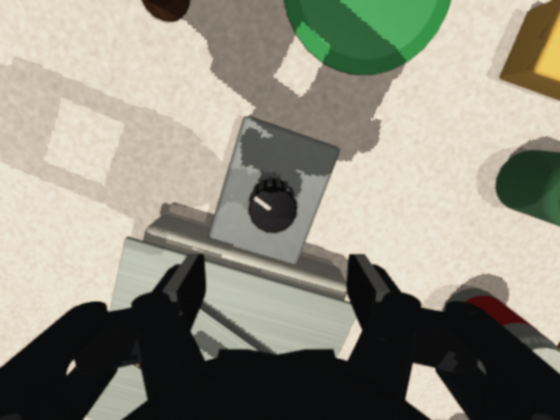

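```bash
python3 -c "
from h import *
s=manip.snapshot('wrist'); crop(s,200,110,160,160,5,'pics/w2.png')
print(pix2z(s,[(274,206)],.105), pix2z(s,[(226,179),],.045))
"
```

```text
[[0.50383661 0.04648889 0.105     ]] [[0.45597889 0.04298495 0.045     ]]
```

View pics/w2.png

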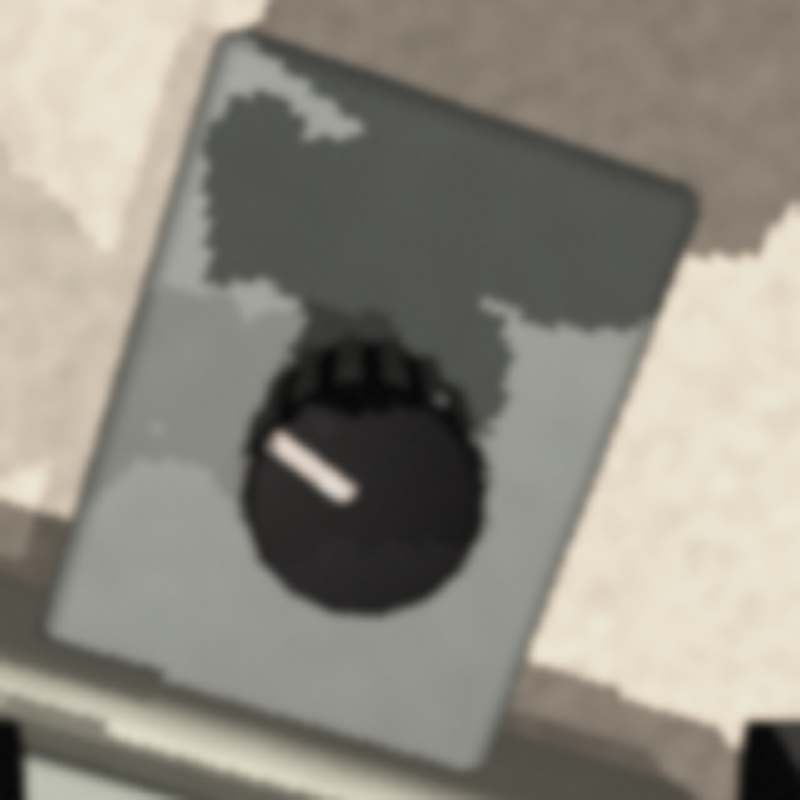

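>>> servo_tool([
  [0,0,30,0.02,0,0,0.6],
  [0,0,30,0,0,0,0.6],
  [0,0,30,0,0,0,0.6],
  [0,0,20,0,0,0,0.6],
  [0,0,15,0,0,0,0.6],
  [0,0,9,0,0,0,0.6],
  [0,0,0,0,0,0,0.6],
])

```text
t: 2.95
tcp_pos: [0.5096, 0.0419, 0.0678]
tool_rot: [0.577, 0.817, 0.002, 0.005]
force: [-0.6, -0.6, 0.0]
finger_gap: 0.805
```

```bash
python3 -c "
from h import *
go([.503,.043,.066],.35)
s=manip.snapshot('wrist'); crop(s,0,0,560,420,1,'pics/w3.png')
"
```

```text
t 2.95 tcp [0.5096 0.0419 0.0678] yaw 0.341 F [-0.6 -0.6  0. ] T [-0.01  0.01 -0.03] gap 0.805 q [-0.14  0.64  1.86 -0.    0.63 -0.48]
tool shift mm (unrotated axes) [ 3.3 -5.9  1.7] rotvec [ 0.01   0.006 -0.009] rows>= 0.1666775544809648
```

View pics/w3.png

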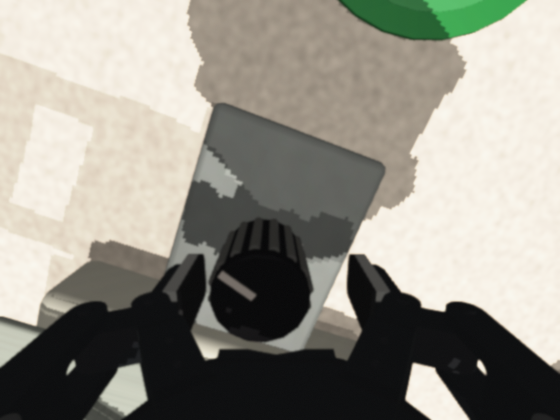

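>>> servo_tool([
  [3,-6,1,0.01,0,0,0.6],
  [0,0,0,0,0,0,0.6],
], grip_force=50)

```text
t: 3.17
tcp_pos: [0.5038, 0.0426, 0.0686]
tool_rot: [0.577, 0.817, -0.001, 0.003]
force: [-0.6, -0.3, -0.0]
finger_gap: 0.801
```

```bash
python3 -c "
from h import *
go([.503,.043,.066],.35)
s=manip.snapshot('wrist'); crop(s,0,0,560,420,1,'pics/w4.png');print(pix2z(s,[(262,297)],.105),proj(s,[[.503,.043,.105]]))
"
```

```text
t 3.17 tcp [0.5038 0.0426 0.0686] yaw 0.342 F [-0.6 -0.3 -0. ] T [ 0.03 -0.01  0.07] gap 0.801 q [-0.13  0.64  1.86 -0.01  0.64 -0.47]
tool shift mm (unrotated axes) [ 0.6 -0.6  2.6] rotvec [ 0.002  0.007 -0.008] rows>= 0.0883464315114635
[[0.49890318 0.04457801 0.105     ]] [[270.56667615 303.40822525]]
```

View pics/w4.png

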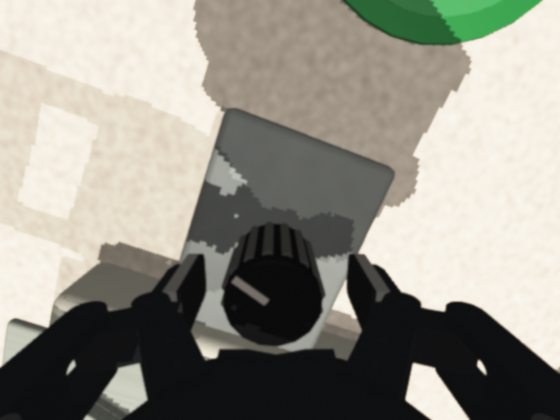

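>>> servo_tool([
  [0,0,2,0,0,0,-1],
  [0,0,0,0,0,0,-1],
  [0,0,0,0,0,0,-1],
  [0,0,0,0,0,0,-1],
  [0,0,0,0,0,0,-1],
  [0,0,0,0,0,0,-1],
], grip_force=50)

```text
t: 3.72
tcp_pos: [0.5027, 0.0417, 0.0689]
tool_rot: [0.575, 0.818, -0.002, 0.004]
force: [0.5, -0.3, -3.5]
finger_gap: 0.45
```

```bash
python3 -c "
from h import *
go([.503,.043,.059],.35)
s=manip.snapshot('wrist'); crop(s,0,0,560,420,1,'pics/w5.png')
"
```

```text
t 3.72 tcp [0.5027 0.0417 0.0689] yaw 0.345 F [ 0.5 -0.3 -3.5] T [-0.01 -0.02  0.01] gap 0.45 q [-0.13  0.63  1.87 -0.01  0.64 -0.47]
tool shift mm (unrotated axes) [1.2 0.7 9.9] rotvec [ 0.001  0.009 -0.005] rows>= 0.240250033628462
```

View pics/w5.png

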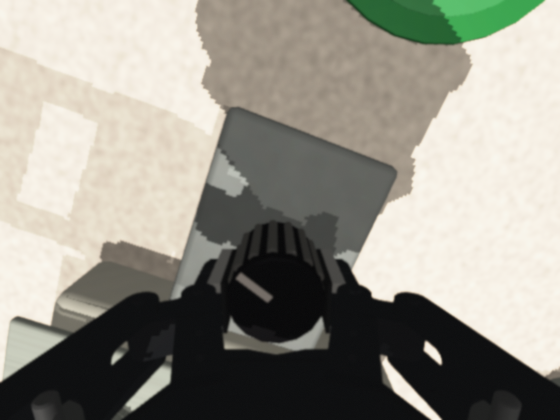

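>>> servo_tool([
  [0,0,3,0,0,0,-1],
  [0,0,3,0,0,0,-1],
  [0,0,3,0,0,0,-1],
  [0,0,2,0,0,0,-1],
])

```text
t: 4.1
tcp_pos: [0.5028, 0.0417, 0.0624]
tool_rot: [0.575, 0.818, -0.002, 0.005]
force: [-6.4, -0.1, 30.8]
finger_gap: 0.456
```

```bash
python3 -c "
from h import *
go([.503,.043,.059],.35)
"
```

```text
t 4.1 tcp [0.5028 0.0417 0.0624] yaw 0.346 F [-6.4 -0.1 30.8] T [-0.02  1.07 -0.03] gap 0.456 q [-0.13  0.65  1.87 -0.01  0.62 -0.47]
tool shift mm (unrotated axes) [1.2 0.6 3.4] rotvec [ 0.002  0.01  -0.004] rows>= 0.09008971717818587
```

>>> servo_tool([
  [0,0,0.7,0,0,0.1,-1],
  [0,0,0.7,0,0,0.1,-1],
  [0,0,0.7,0,0,0.1,-1],
  [0,0,0.7,0,0,0.1,-1],
  [0,0,0.7,0,0,0.1,-1],
  [0,0,0.7,0,0,0.1,-1],
  [0,0,0.7,0,0,0.1,-1],
  [0,0,0.7,0,0,0.1,-1],
])

```text
t: 4.77
tcp_pos: [0.5022, 0.0417, 0.0628]
tool_rot: [0.857, 0.516, 0.0, 0.006]
force: [-2.9, 0.5, 9.0]
finger_gap: 0.454
```

```bash
python3 -c "
from h import *
go([.503,.043,.0624],-1.1)
s=manip.snapshot('wrist'); crop(s,0,0,560,420,1,'pics/w6.png')
"
```

```text
t 4.77 tcp [0.5022 0.0417 0.0628] yaw -0.487 F [-2.9  0.5  9. ] T [0.01 0.54 0.07] gap 0.454 q [-0.13  0.65  1.87 -0.02  0.62  0.37]
tool shift mm (unrotated axes) [1.5 0.1 0.3] rotvec [0.013 0.002 0.613] rows>= 4.90255801129082
```

View pics/w6.png

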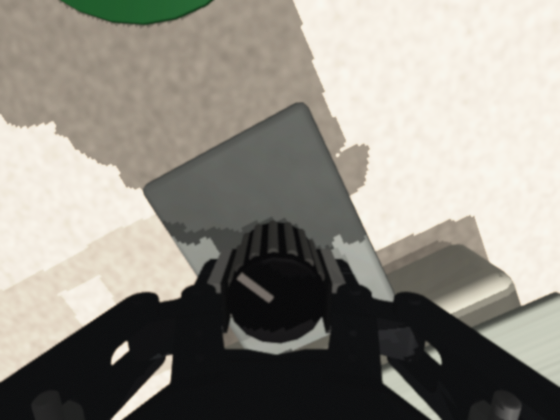

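>>> servo_tool([
  [0,0,1,0,0,0.1,-1],
  [0,0,1,0,0,0.1,-1],
  [0,0,1,0,0,0.08,-1],
])

```text
t: 5.07
tcp_pos: [0.5022, 0.0418, 0.0627]
tool_rot: [0.923, 0.384, 0.002, 0.007]
force: [-2.7, 0.4, 11.3]
finger_gap: 0.457
```

```bash
python3 -c "
from h import *
go([.503,.043,.0624],-1.1)
"
```

```text
t 5.07 tcp [0.5022 0.0418 0.0627] yaw -0.782 F [-2.7  0.4 11.3] T [0.01 0.66 0.08] gap 0.457 q [-0.13  0.65  1.87 -0.02  0.61  0.66]
tool shift mm (unrotated axes) [ 1.5 -0.3  0.3] rotvec [0.014 0.    0.318] rows>= 2.54392938601736
```

>>> servo_tool([
  [0,0,1,0,0,0.08,-1],
  [0,0,1,0,0,0.05,-1],
])

```text
t: 5.23
tcp_pos: [0.5021, 0.0418, 0.0627]
tool_rot: [0.947, 0.32, 0.002, 0.007]
force: [-3.0, 0.1, 11.7]
finger_gap: 0.457
```

```bash
python3 -c "
from h import *
go([.503,.043,.0624],-1.1)
"
```

```text
t 5.23 tcp [0.5021 0.0418 0.0627] yaw -0.919 F [-3.   0.1 11.7] T [0.18 0.61 0.43] gap 0.457 q [-0.13  0.64  1.87 -0.02  0.61  0.8 ]
tool shift mm (unrotated axes) [ 1.5 -0.4  0.3] rotvec [ 0.014 -0.001  0.181] rows>= 1.4525907799518976
```

>>> servo_tool([
  [0,0,1,0,0,0.06,-1],
  [0,0,1,0,0,0.05,-1],
])

```text
t: 5.4
tcp_pos: [0.5017, 0.0416, 0.0627]
tool_rot: [0.962, 0.271, 0.002, 0.008]
force: [-1.2, 1.4, 7.4]
finger_gap: 0.454
```

```bash
python3 -c "
from h import *
go([.503,.043,.0624],-1.1)
"
```

```text
t 5.4 tcp [0.5017 0.0416 0.0627] yaw -1.021 F [-1.2  1.4  7.4] T [0.43 0.54 0.89] gap 0.454 q [-0.13  0.64  1.87 -0.02  0.61  0.91]
tool shift mm (unrotated axes) [ 1.8 -0.5  0.2] rotvec [ 0.017 -0.     0.079] rows>= 0.6421384980835647
```

```bash
python3 -c "
from h import *
s=manip.snapshot('wrist'); crop(s,0,0,560,420,1,'pics/w7.png')
"
```

```text
(no output)
```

View pics/w7.png

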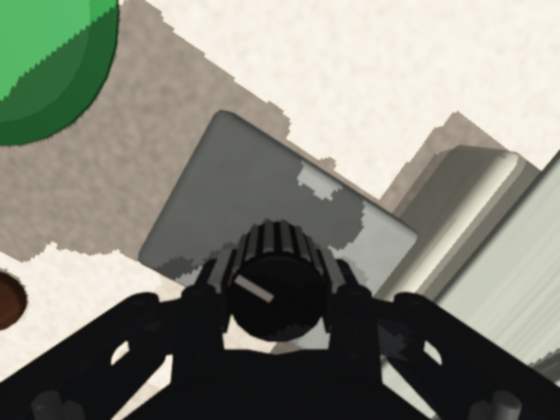

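>>> servo_tool([
  [0,0,1,0,0,0,0.6],
  [0,0,1,0,0,0,0.6],
  [0,0,0,0,0,0,0.6],
  [0,0,0,0,0,0,0.6],
  [0,0,0,0,0,0,0.6],
])

```text
t: 5.87
tcp_pos: [0.504, 0.0418, 0.0604]
tool_rot: [0.963, 0.27, 0.004, 0.009]
force: [0.2, 0.3, 0.9]
finger_gap: 0.799
```

```bash
python3 -c "
from h import *
go([.503,.043,.21],-1.02)
s=manip.snapshot('wrist'); crop(s,0,0,560,420,1,'pics/w8.png')
"
```

```text
t 5.87 tcp [0.504  0.0418 0.0604] yaw -1.025 F [0.2 0.3 0.9] T [ 0.05  0.03 -0.03] gap 0.799 q [-0.13  0.65  1.87 -0.02  0.6   0.91]
tool shift mm (unrotated axes) [   0.3    1.3 -149.6] rotvec [ 0.019 -0.004 -0.005] rows>= 3.587084333093601
```

View pics/w8.png

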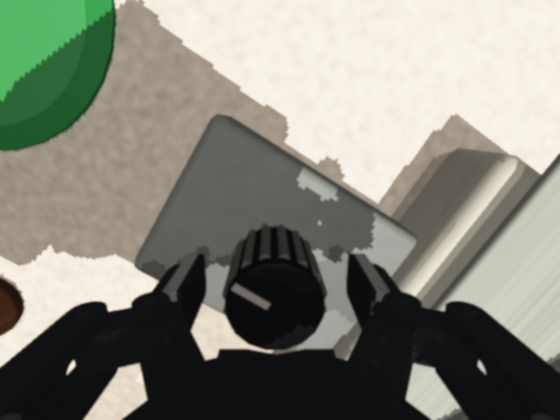

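>>> servo_tool([
  [0,1,-10,0.01,0,0,0.6],
  [0,0,-15,0.01,0,0,0.6],
  [0,0,-25,0,0,0,0.6],
  [0,0,-35,0,0,0,0.6],
  [0,0,-35,0,0,0,0.6],
  [0,0,-35,0,0,0,0.6],
  [0,0,0,0,0,0,0.6],
])

```text
t: 6.5
tcp_pos: [0.5028, 0.0404, 0.218]
tool_rot: [0.963, 0.269, -0.003, -0.004]
force: [0.4, 0.6, 0.0]
finger_gap: 0.798
```

```bash
python3 -c "
from h import *
go([.4925,-.139,.22],-1.975)
s=manip.snapshot('wrist'); crop(s,0,0,560,420,1,'pics/w9.png')
s=manip.snapshot('top'); crop(s,310,170,190,125,4,'pics/t2.png')
"
```

```text
t 6.5 tcp [0.5028 0.0404 0.218 ] yaw -1.026 F [0.4 0.6 0. ] T [-0.03  0.    0.02] gap 0.798 q [-0.14  0.39  1.74  0.01  1.02  0.88]
tool shift mm (unrotated axes) [-101.8  148.1   -2.9] rotvec [-0.006  0.008  0.949] rows>= 7.590709399765112
```

View pics/w9.png

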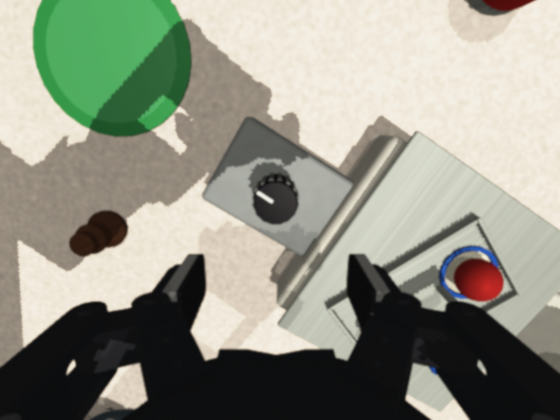

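```bash
python3 -c "
from h import *
s=manip.snapshot('wrist'); crop(s,200,130,160,120,5,'pics/w10.png')
"
```

```text
(no output)
```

View pics/w10.png

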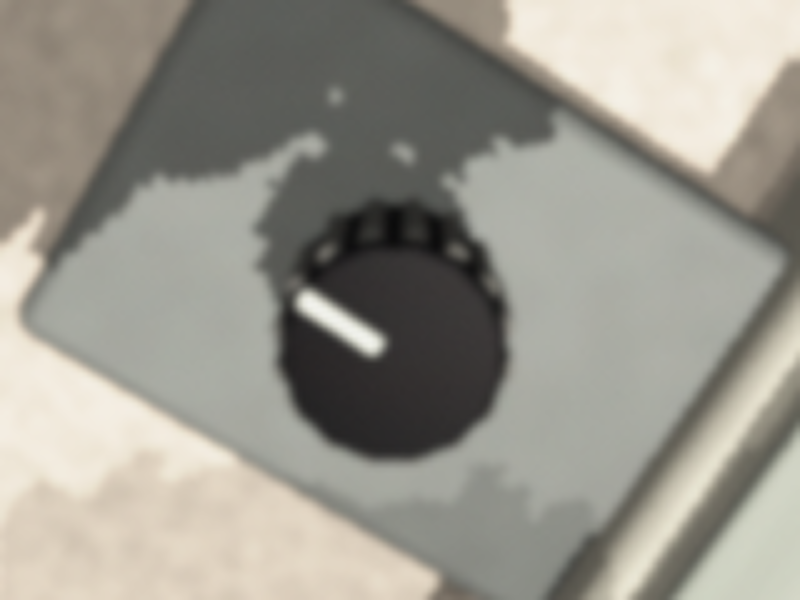

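View pics/t2.png

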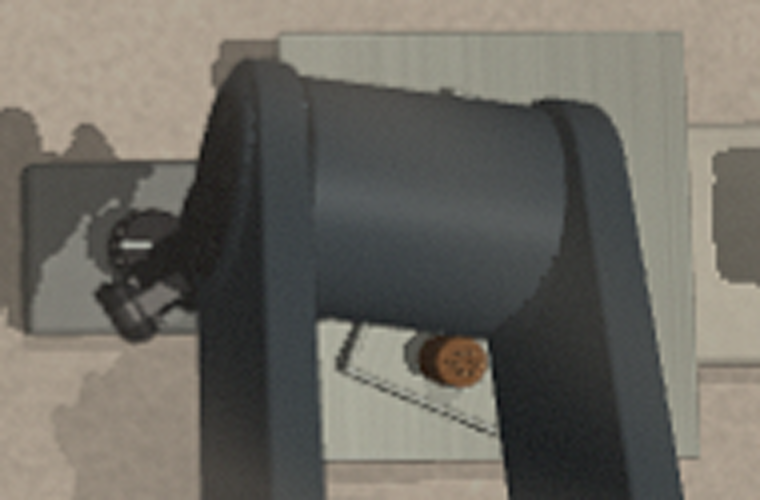

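>>> servo_tool([
  [-17,25,-1,0,0,0,0.6],
  [-17,25,-1,0,0,0,0.6],
  [-17,25,-1,0,0,0,0.6],
  [-17,25,0,0,0,0,0.6],
  [-17,25,0,0,0,0,0.6],
  [-17,23,0,0,0,0.1,0.6],
  [0,0,0,0,0,0.1,0.6],
  [0,0,0,0,0,0.11,0.6],
  [0,0,0,0,0,0.11,0.6],
  [0,0,0,0,0,0.11,0.6],
  [0,0,0,0,0,0.11,0.6],
  [0,0,0,0,0,0.11,0.6],
])

```text
t: 7.65
tcp_pos: [0.4725, -0.1414, 0.1881]
tool_rot: [0.992, -0.12, -0.035, -0.011]
force: [-0.1, -0.6, 0.3]
finger_gap: 0.799
```

```bash
python3 -c "
from h import *
go([.4925,-.139,.22],-1.975)
"
```

```text
t 7.65 tcp [ 0.4725 -0.1414  0.1881] yaw -1.812 F [-0.1 -0.6  0.3] T [ 0.02 -0.08  0.03] gap 0.799 q [-0.51  0.44  1.75 -0.01  1.02  1.3 ]
tool shift mm (unrotated axes) [ 16.5  -7.5 -33. ] rotvec [-0.008  0.074  0.164] rows>= 1.4362955986591588
```

>>> servo_tool([
  [8,-4,-16,0,0.04,0.08,0.6],
  [8,-4,-16,0,0.03,0.08,0.6],
  [0,0,0,0,0,0,0.6],
])

```text
t: 7.9
tcp_pos: [0.4875, -0.137, 0.2119]
tool_rot: [0.979, -0.205, -0.009, -0.007]
force: [-0.0, 0.5, 0.3]
finger_gap: 0.8
```

```bash
python3 -c "
from h import *
go([.4925,-.139,.22],-1.975)
s=manip.snapshot('wrist'); crop(s,0,0,560,420,1,'pics/w11.png')
go([.4925,-.139,.22],-1.975)
d=np.array([np.cos(-.404),np.sin(-.404),0])
c=np.array([.4925,-.139,.16]);print(proj(s,[c-d*.03,c,c+d*.03, c+[0,0,-.012]]))
"
```

```text
t 7.9 tcp [ 0.4875 -0.137   0.2119] yaw -1.985 F [-0.   0.5  0.3] T [-0.01 -0.03  0.03] gap 0.8 q [-0.5   0.4   1.73  0.01  1.03  1.48]
tool shift mm (unrotated axes) [ 5.2 -0.3 -8.2] rotvec [-0.01  0.02 -0.01] rows>= 0.23336513140728743
t 7.95 tcp [ 0.486  -0.1366  0.2105] yaw -1.982 F [ 0.1  0.  -0.9] T [ 0.02 -0.   -0.03] gap 0.803 q [-0.5   0.4   1.74  0.01  1.03  1.48]
tool shift mm (unrotated axes) [ 6.7 -0.5 -9.7] rotvec [-0.01   0.025 -0.007] rows>= 0.28238862169797213
[[277.95235378 263.51953678]
 [277.63642411 222.51918378]
 [277.29113444 177.85699483]
 [277.7029672  216.89577327]]
```

View pics/w11.png

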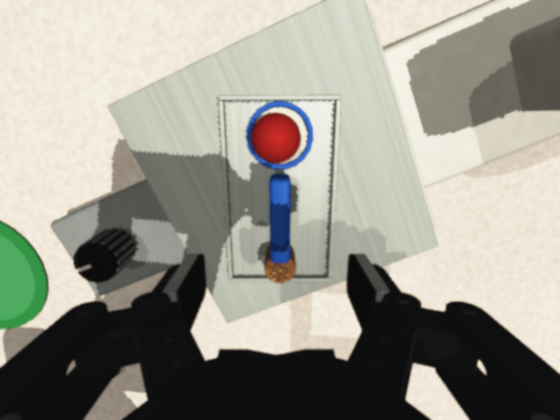

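>>> servo_tool([
  [7,0,5,-0.01,0.02,0,0.3],
  [0,0,18,0,0,0,0.3],
  [0,0,18,0,0,0,0.3],
  [0,0,18,0,0,0,0.3],
  [0,0,0,0,0,0,0.3],
])

```text
t: 8.37
tcp_pos: [0.4863, -0.1373, 0.1417]
tool_rot: [0.98, -0.198, -0.01, -0.002]
force: [-0.1, 1.2, -0.1]
finger_gap: 0.65
```

```bash
python3 -c "
from h import *
s=manip.snapshot('wrist'); crop(s,0,0,560,420,1,'pics/w12.png')
go([.4925,-.139,.13],-1.975)
"
```

```text
t 8.42 tcp [ 0.4869 -0.1376  0.1428] yaw -1.97 F [-0.3 -0.  -0.2] T [ 0.04  0.04 -0.03] gap 0.649 q [-0.5   0.51  1.8  -0.    0.85  1.48]
tool shift mm (unrotated axes) [ 5.9 -0.9 12.7] rotvec [0.001 0.019 0.005] rows>= 0.33719168562578666
```

View pics/w12.png

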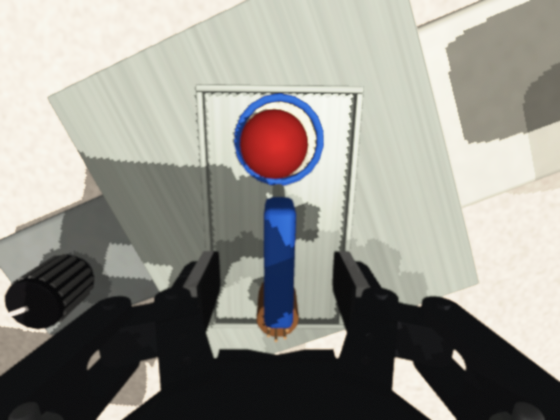

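>>> servo_tool([
  [4,0,6,0,0.015,0,0.3],
  [3,0,5,0,0.005,0,0.3],
  [0,0,0,0,0,0,0.3],
])

```text
t: 8.67
tcp_pos: [0.4924, -0.1402, 0.1302]
tool_rot: [0.98, -0.197, -0.001, -0.0]
force: [0.6, 0.4, 1.6]
finger_gap: 0.65
```

```bash
python3 -c "
from h import *
s=manip.snapshot('wrist'); crop(s,0,0,560,420,1,'pics/w13.png')
go([.4925,-.139,.13],-1.975)
"
```

```text
t 8.72 tcp [ 0.4923 -0.1402  0.1306] yaw -1.967 F [0.3 0.5 1.2] T [0.02 0.   0.01] gap 0.648 q [-0.5   0.53  1.81 -0.    0.81  1.47]
tool shift mm (unrotated axes) [-0.2 -1.2  0.6] rotvec [0.    0.003 0.008] rows>= 0.06944310371448842
```

View pics/w13.png

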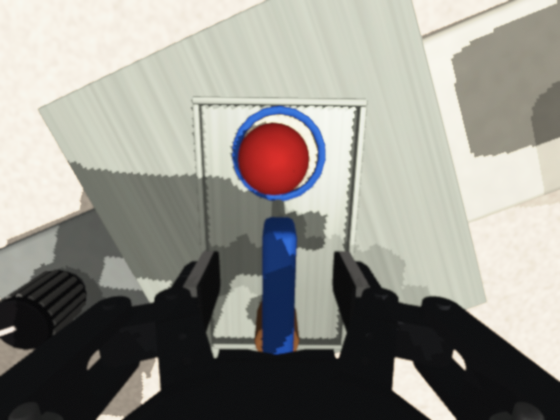

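>>> servo_tool([
  [0,0,0,0,0,0,-1],
  [0,0,0,0,0,0,-1],
  [0,0,0,0,0,0,-1],
  [0,0,0,0,0,0,-1],
  [0,0,0,0,0,0,-1],
  [0,0,0,0,0,0,-1],
  [0,0,0,0,0,0,-1],
  [0,0,0,0,0,0,-1],
], grip_force=60)

```text
t: 9.38
tcp_pos: [0.4925, -0.1405, 0.1321]
tool_rot: [0.981, -0.196, -0.001, 0.0]
force: [0.9, -0.5, -2.0]
finger_gap: 0.153
```

```bash
python3 -c "
from h import *
s=manip.snapshot('wrist'); crop(s,0,0,560,420,1,'pics/w14.png')
go([.4925,-.139,.2],-1.975)
"
```

```text
t 9.43 tcp [ 0.4924 -0.1405  0.1321] yaw -1.966 F [-0.4  0.1 -3.1] T [-0.06 -0.06  0.04] gap 0.154 q [-0.5   0.53  1.81 -0.    0.81  1.47]
tool shift mm (unrotated axes) [ -0.6  -1.3 -67.9] rotvec [0.001 0.001 0.009] rows>= 1.6278125775712544
```

View pics/w14.png

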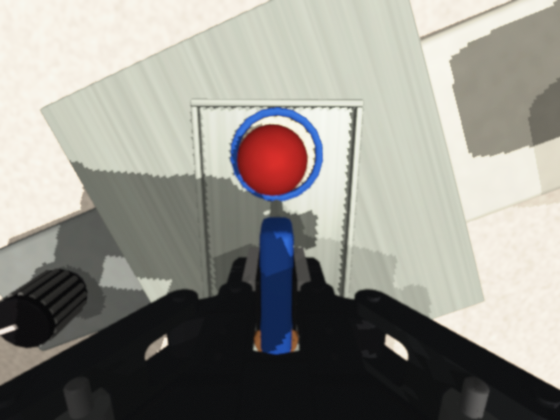

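>>> servo_tool([
  [0,0,-3,0,0,0,-1],
  [0,0,-4,0,0,0,-1],
  [0,0,-6,0,0,0,-1],
  [0,0,-8,0,0,0,-1],
  [0,0,-8,0,0,0,-1],
  [0,0,-8,0,0,0,-1],
  [0,0,-8,0,0,0,-1],
  [0,0,-8,0,0,0,-1],
  [0,0,-8,0,0,0,-1],
  [0,0,-6,0,0,0,-1],
  [0,0,-4,0,0,0,-1],
  [0,0,-2,0,0,0,-1],
])

```text
t: 10.43
tcp_pos: [0.4914, -0.1395, 0.2132]
tool_rot: [0.981, -0.196, -0.001, -0.0]
force: [0.2, 0.2, -3.5]
finger_gap: 0.152
```

```bash
python3 -c "
from h import *
s=manip.snapshot('wrist'); crop(s,0,0,560,420,1,'pics/w15.png')
s=manip.snapshot('scene'); crop(s,100,80,240,180,3,'pics/s2.png')
go([.532,.262,.2],-1.975)
"
```

```text
t 10.53 tcp [ 0.4914 -0.1395  0.2127] yaw -1.965 F [-0.2  0.3 -3.7] T [-0.01 -0.05  0.01] gap 0.15 q [-0.5   0.4   1.73 -0.    1.01  1.47]
tool shift mm (unrotated axes) [-116.8 -386.3   12.9] rotvec [0.001 0.003 0.01 ] rows>= 9.681934087677751
```

View pics/w15.png

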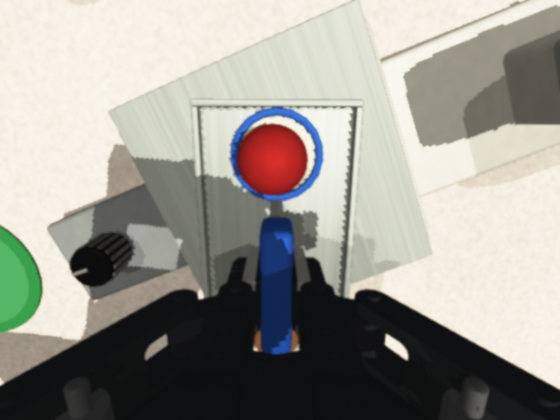

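View pics/s2.png

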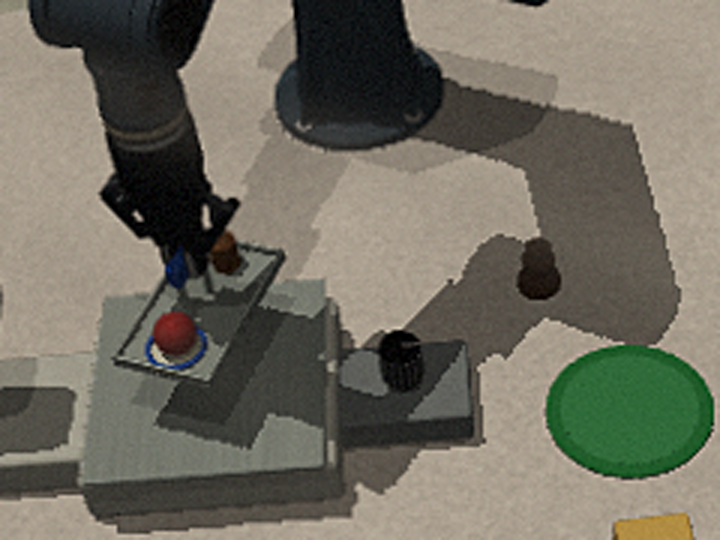

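>>> servo_tool([
  [-1,-3,0,0,0,0,-1],
  [-1.5,-5,0,0,0,0,-1],
  [-2,-7,0,0,0,0,-1],
  [-2.5,-8,0,0,0,0,-1],
  [-3,-10,0,0,0,0,-1],
  [-3,-10,0,0,0,0,-1],
  [-3,-10,0,0,0,0,-1],
  [-3,-10,0,0,0,0,-1],
  [-3,-10,0,0,0,0,-1],
  [-3,-10,0,0,0,0,-1],
  [-3,-10,0,0,0,0,-1],
  [-3,-10,0,0,0,0,-1],
])

```text
t: 11.53
tcp_pos: [0.5015, -0.0204, 0.2105]
tool_rot: [0.981, -0.196, -0.005, -0.001]
force: [-0.0, 0.6, -4.2]
finger_gap: 0.15
```

```bash
python3 -c "
from h import *
go([.532,.262,.2],-1.975)
"
```

```text
t 11.53 tcp [ 0.5015 -0.0204  0.2105] yaw -1.966 F [-0.   0.6 -4.2] T [-0.01 -0.02  0.03] gap 0.15 q [-0.26  0.4   1.75  0.    1.    1.7 ]
tool shift mm (unrotated axes) [ -80.5 -272.4   11.4] rotvec [-0.     0.009  0.009] rows>= 6.816854775814598
```

>>> servo_tool([
  [-3,-10,0,0,0,0,-1],
  [-3,-10,0,0,0,0,-1],
  [-3,-10,0,0,0.002,0,-1],
  [-3,-10,0,0,0.002,0,-1],
  [-3,-10,0,0,0.002,0,-1],
  [-3,-10,0,0,0,0,-1],
  [-3,-10,0,0,0,0,-1],
  [-3,-10,0,0,0,0,-1],
  [-3,-10,0,0,0,0,-1],
  [-3,-10,0,0,0,0,-1],
  [-3,-10,0,0,0,0,-1],
  [-3,-10,0,0,0,0,-1],
])

```text
t: 12.53
tcp_pos: [0.5155, 0.1183, 0.2108]
tool_rot: [0.981, -0.196, -0.001, -0.0]
force: [-0.2, -0.1, -4.7]
finger_gap: 0.16
```

```bash
python3 -c "
from h import *
go([.532,.262,.2],-1.975)
"
```

```text
t 12.53 tcp [0.5155 0.1183 0.2108] yaw -1.965 F [-0.2 -0.1 -4.7] T [ 0.07 -0.    0.02] gap 0.16 q [0.01 0.43 1.69 0.   1.02 1.98]
tool shift mm (unrotated axes) [ -40.  -139.    10.9] rotvec [-0.     0.002  0.01 ] rows>= 3.4787890034878837
```

>>> servo_tool([
  [-3,-10,0,0,0,0,-1],
  [-3,-10,0,0,0,0,-1],
  [-3,-10,0,0,0,0,-1],
  [-3,-10,0,0,0,0,-1],
  [-3,-10,0,0,0,0,-1],
  [-3,-10,0,0,0,0,-1],
  [-3,-9,0,0,0,0,-1],
  [-2,-8,0,0,0,0,-1],
  [-2,-7,0,0,0,0,-1],
  [-2,-6,0,0,0,0,-1],
  [-1,-5,0,0,0,0,-1],
  [-1,-3,0,0,0,0,-1],
])

```text
t: 13.53
tcp_pos: [0.5274, 0.233, 0.2103]
tool_rot: [0.981, -0.195, -0.001, -0.0]
force: [0.8, -0.7, -3.9]
finger_gap: 0.151
```

```bash
python3 -c "
from h import *
go([.532,.262,.162],-1.975)
s=manip.snapshot('wrist'); crop(s,0,0,560,420,1,'pics/w16.png')
"
```

```text
t 13.53 tcp [0.5274 0.233  0.2103] yaw -1.964 F [ 0.8 -0.7 -3.9] T [-0.03 -0.05 -0.01] gap 0.151 q [0.22 0.49 1.58 0.   1.08 2.18]
tool shift mm (unrotated axes) [ -6.7 -28.6  48.3] rotvec [-0.     0.003  0.011] rows>= 1.3558820125495443
```

View pics/w16.png

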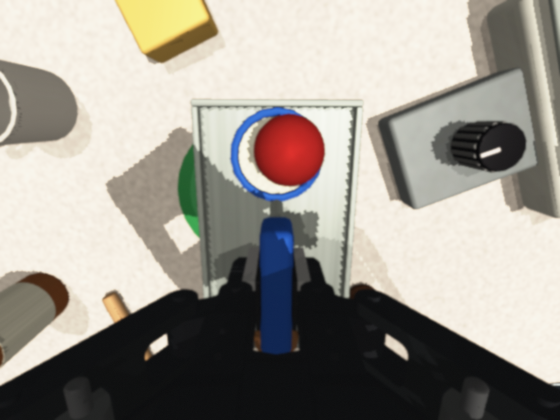

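>>> servo_tool([
  [-0.5,-2.5,2,0,0,0,-1],
  [-0.5,-2.5,3,0,0,0,-1],
  [-0.5,-2.5,4,0,0,0,-1],
  [-0.5,-2.5,5,0,0,0,-1],
  [-0.5,-2.5,5,0,0,0,-1],
  [-0.5,-2.5,5,0,0,0,-1],
  [-0.5,-2.5,5,0,0,0,-1],
  [-0.5,-2.5,4,0,0,0,-1],
  [-0.5,-2,3,0,0,0,-1],
  [-0.5,-1.5,3,0,0,0,-1],
  [0,-1,2,0,0,0,-1],
  [0,0,1,0,0,0,-1],
])

```text
t: 14.58
tcp_pos: [0.5321, 0.259, 0.1626]
tool_rot: [0.981, -0.196, -0.003, 0.0]
force: [0.3, -0.4, -4.3]
finger_gap: 0.155
```

>>> servo_tool([
  [0,0,0,0,0,0,-1],
  [0,0,0,0,0,0,-1],
  [0,0,0,0,0,0,-1],
  [0,0,0,0,0,0,-1],
  [0,0,0,0,0,0,-1],
  [0,0,0,0,0,0,-1],
])

```text
t: 15.08
tcp_pos: [0.5326, 0.2588, 0.1633]
tool_rot: [0.981, -0.196, -0.002, 0.0]
force: [0.5, -0.6, -3.7]
finger_gap: 0.153
```

```bash
python3 -c "
from h import *
go([.532,.262,.162],-1.975)
s=manip.snapshot('wrist'); crop(s,0,0,560,420,1,'pics/w17.png')
s=manip.snapshot('scene'); crop(s,140,80,260,190,3,'pics/s3.png')
s=manip.snapshot('top'); crop(s,180,60,240,220,3,'pics/t3.png')
go([.532,.262,.162],-1.975)
"
```

```text
t 15.08 tcp [0.5326 0.2588 0.1633] yaw -1.966 F [ 0.5 -0.6 -3.7] T [ 0.01 -0.   -0.01] gap 0.153 q [0.26 0.57 1.58 0.   1.   2.23]
tool shift mm (unrotated axes) [-1.8 -2.7  1.3] rotvec [0.001 0.004 0.009] rows>= 0.08363813545183343
t 15.23 tcp [0.5325 0.2588 0.1632] yaw -1.966 F [ 0.1  0.1 -3.5] T [-0.04  0.    0.02] gap 0.15 q [0.26 0.57 1.58 0.   1.   2.23]
tool shift mm (unrotated axes) [-1.7 -2.7  1.2] rotvec [0.001 0.004 0.009] rows>= 0.08236170819474968
```

View pics/w17.png

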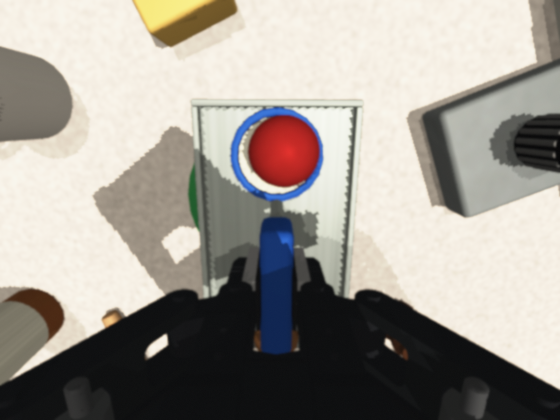

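View pics/s3.png

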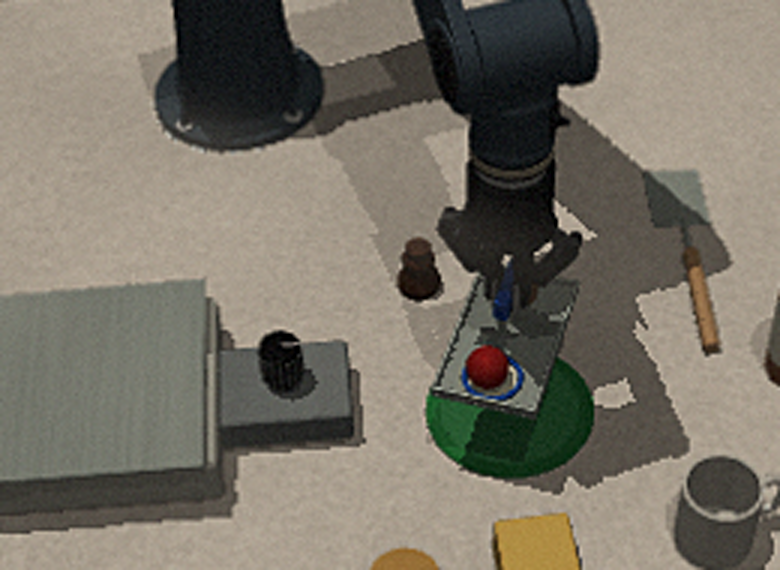

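View pics/t3.png

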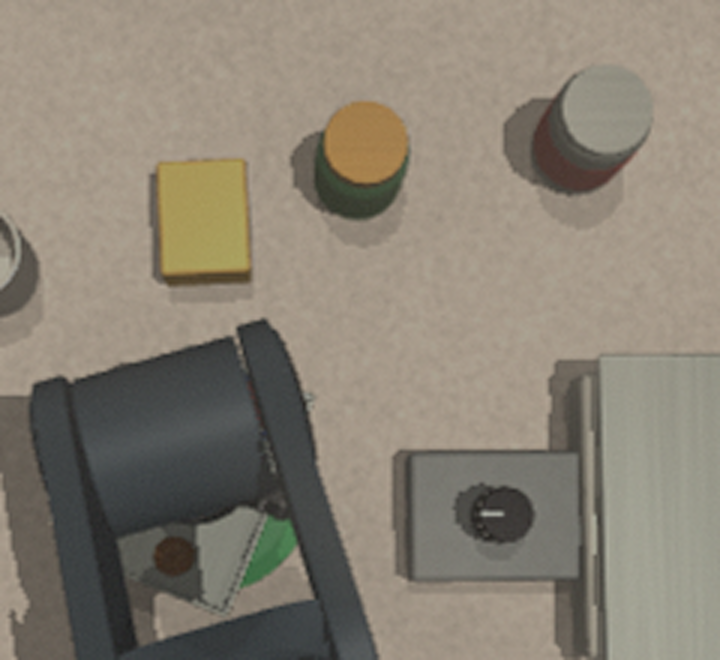

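```bash
python3 -c "
from h import *
s=manip.snapshot('scene');print(proj(s,[[.503,.042,.105],[.503,.042,.098]]))
a=cv2.imread('pics/scene0.png');b=s['frame'][:,:,::-1]
o=np.hstack([cv2.resize(i[175:225,205:270],None,fx=6,fy=6,interpolation=cv2.INTER_CUBIC) for i in(a,b)])
cv2.imwrite('pics/cmp.png',o)
go([.532,.262,.162],-1.975)
"
```

```text
[[233.17911695 193.23247343]
 [233.41100195 194.83062174]]
t 15.28 tcp [0.5325 0.2588 0.1631] yaw -1.966 F [ 0.1  0.  -4.2] T [ 0.02 -0.09 -0.04] gap 0.152 q [0.26 0.57 1.58 0.   1.   2.23]
tool shift mm (unrotated axes) [-1.7 -2.7  1.1] rotvec [0.001 0.004 0.009] rows>= 0.08247196909602182
```

View pics/cmp.png

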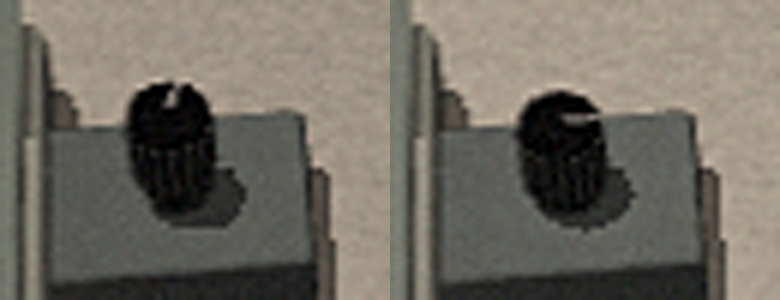

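```bash
python3 -c "
from h import *
print(manip.sign_off()); go([.532,.262,.162],-1.975)
"
```

```text
the job is handed in; nothing more can be done
None
the job is handed in; nothing more can be done
```

I pressed the locking knob down and turned it clockwise to its stop. I then lifted the tray by its handle and carried it level to above the green mat. I handed the job in at about 15.3 s, still holding it there; no verdict was reported.

What my last checks showed:
- **Knob down:** the scene view shows its top about 1.5 px lower than at the start. That matches the 1.6 px expected for 7 mm. When pressed, it moved about 6.5 mm and met a firm stop at roughly 31 N.
- **Knob turned:** the gripper turned 1.37 rad and the torque rose sharply at the end, to 0.9 N m. The white line now lies along the scale's +y axis, about 1.57–1.6 rad.
- **Tray:** the tool (TCP) was about 4 mm from the mat's centre as I measured it. By calculation the tray's underside is about 10 cm above the mat. The tool was level within 0.01 rad and at rest, and the grip held steady.
- **Cheese ball:** it rolled from one side of its pocket to the other during the carry. It stayed inside the ring and clear of the fingers.
- **Bystanders:** nothing looked disturbed among those in the final views. I did not measure their positions, and not all of them were in view.

One thing went off plan. While turning above the tray, before the grasp, the tool sank about 30 mm and tilted slightly (about 4 degrees). I corrected it before lowering, and it touched nothing.

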